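# Rack the marked sockets in size order

### The arm

A 6-joint arm with a two-finger parallel gripper is mounted at the origin on a cart in front of the work surface, level with it; the furniture and walls round the work are solid. World frame = base frame: x ahead of the robot, y to its left, z up, the work surface at z = 0. Lengths are in m, angles in rad, forces in N, time in s.
With the tool pointing down it reaches from about 0.375 to 0.9 m from the base axis. Payload 3.1 kg.
Tool frame: the origin (TCP) lies midway between the tips of the shut fingers; the grasp point (between the pads) lies 19 mm behind it (manip.grasp_offset is the distance from the TCP to the grasp point, in m); z points along the fingers, y is the line along which they close (so a half turn about z gives the same grasp; the last joint's range is limited). The gripper opens to 85 mm and grips with 20 to 120 N. Pads are 22 mm wide; open, the fingers measure 114 mm over their backs; the gripper's body (76 mm by 85 mm) begins 54 mm behind the grasp point. The pads swing forward as they close: fully open they stand 13 mm farther back than shut.
Start: joints at [-1.284, 0.527, 1.433, -0, 1.181, -0.178], TCP at [0.28, -0.559, 0.203] pointing down, gripper open.
Joint ranges: [-3.08, 3.08], [-0.75, 2.2], [0.22, 2.44], [-1.43, 4.57], [0, 2.65], [-2.85, 2.85]. Speed limits (rad/s): [2.79, 2.79, 3.14, 3.14, 3.14, 3.14].

### API

Orientations are given as a unit quaternion [x, y, z, w].
In Python, from station import sensors, cams, order, manip gives the robot as it stands.
- The arm moves only by the tool move_arm, never from a script. Its argument "targets" is a list of rows, each an object of numbers: "dx", "dy", "dz": the shift along the world's x, y, z normalised to -1 to 1, where 1 is 25 mm; "rx", "ry", "rz": the turn, a rotation vector about the world's x, y, z normalised to -1 to 1, where 1 is 30 degrees. A call has exactly 10 rows; each row shifts and turns the commanded pose from where the row before left it; what a row does not reach is not made up. A row lasts 1/8 s, in which the tool goes at most 62.5 mm and 10.7 degrees, less where a joint would pass 70% of its speed; a pose out of reach is approached as far as the arm can. A call with a number of a shift or a turn outside -1 to 1 is refused whole. A call with a gripper value outside its range is refused whole. "claw" is the opening in per cent of the stroke, from 0 (shut) to 100 (fully open), set as the call begins (left out, the last holds). The fingers move at their own pace and stop on an object; "newtons" is the grip in N (left out, the last holds). Time passes only in rows, so rows that do not move let the fingers close, or fill a call up. It gives the time, the measured TCP pose, the force, the opening and the grip force at its end, in the units of the state.
- sensors.sense(): the state, without advancing time (a new reading comes with each control period).
- cams.snapshot(name): name is "side" or "top" or "wrist"; returns the picture (480x640x3 uint8, red, green, blue); there is no depth.
- cams.camera_model(name): a dict with "fx", "fy", "cx", "cy" (pixels), "distortion" ([k1, k2, p1, p2, k3] as OpenCV has them; the pictures are not rectified), "extrinsics" (4x4, takes a point from world to camera coordinates). Camera axes: x right, y down, z forward; pixel columns grow to the right and rows downward; lengths in m; the calibration is good to about 2 mm. A picture is of the moment at which its call begins: read the wrist's pose just before it. camera_model takes no time and is no camera call; for the wrist camera it gives the pose at the moment of the call.
- order.sign_off(): hands the job in; it is judged then, once.
The state is a dict: "t": time; "q": joint angles; "qd": joint speeds; "tau": joint torques, N m; "tcp_pos": TCP position; "tool_rot": TCP orientation; "force": force on the tool from outside, world axes, zero at the start; "ft_torque": the same for the moment, N m; "finger_gap": opening from 0.0 (shut) to 1.0 (fully open); "gripper_force": force on a finger pad.
Only numpy, scipy, OpenCV 4.12 (cv2) and the standard library are available. Lean on these libraries where they do the work, as an engineer would, in place of code of your own. Each camera call takes 0.05 s, during which the arm holds its last target. There are 200 camera calls.

### The job

The four black impact sockets are back from the laser marker in the aluminium carrier plate, in no particular order. Move them onto the posts of the blue socket rail in order of size: the widest on the post next to the red handle, the narrowest on the post farthest from it. Each must end upright and fully down over its own post, and none may be tipped over on the way.

Things in the scene. Friction and masses are not known exactly. Their poses are not given: they have to be found in the camera images.
- socket_yellow_center (a point): Centre, half-way up, of the narrowest socket: black impact socket with a yellow band near its top, an upright plain cylinder 32 mm across, 58 mm tall; z axis = its axis, up. Foot 29 mm below this point, flat, with a central square drive hole, 20 mm wide and 24 mm deep, that goes over a post; hex opening on top. 0.2 to 0.55 kg. Starts in any of the carrier's four nests.
- socket_green_center (a point): Centre, half-way up, of the second narrowest socket: black impact socket with a green band near its top, an upright plain cylinder 36 mm across, 58 mm tall; z axis = its axis, up. Foot 29 mm below this point, flat, with a central square drive hole, 20 mm wide and 24 mm deep, that goes over a post; hex opening on top. 0.2 to 0.55 kg. Starts in any of the carrier's four nests.
- socket_blue_center (a point): Centre, half-way up, of the second widest socket: black impact socket with a blue band near its top, an upright plain cylinder 40 mm across, 58 mm tall; z axis = its axis, up. Foot 29 mm below this point, flat, with a central square drive hole, 20 mm wide and 24 mm deep, that goes over a post; hex opening on top. 0.2 to 0.55 kg. Starts in any of the carrier's four nests.
- socket_white_center (a point): Centre, half-way up, of the widest socket: black impact socket with a white band near its top, an upright plain cylinder 44 mm across, 58 mm tall; z axis = its axis, up. Foot 29 mm below this point, flat, with a central square drive hole, 20 mm wide and 24 mm deep, that goes over a post; hex opening on top. 0.2 to 0.55 kg. Starts in any of the carrier's four nests.
- post_1 (a point): Foot of post 1 of the socket rail, at the level where a seated socket's foot rests (13 mm above the table). Posts 1-2-3-4 stand in a row 50 mm apart along this frame's y (4 at +y), all alike, fixed: round, 14 mm across, 20 mm high above this point, upper 9 mm tapered to a 3 mm tip. A seated socket has its centre 29 mm above this point and 3 to 4 mm of sideways play.
- post_2 (a point): Foot of post 2 of the socket rail, at the level where a seated socket's foot rests (13 mm above the table). Posts 1-2-3-4 stand in a row 50 mm apart along this frame's y (4 at +y), all alike, fixed: round, 14 mm across, 20 mm high above this point, upper 9 mm tapered to a 3 mm tip. A seated socket has its centre 29 mm above this point and 3 to 4 mm of sideways play.
- post_3 (a point): Foot of post 3 of the socket rail, at the level where a seated socket's foot rests (13 mm above the table). Posts 1-2-3-4 stand in a row 50 mm apart along this frame's y (4 at +y), all alike, fixed: round, 14 mm across, 20 mm high above this point, upper 9 mm tapered to a 3 mm tip. A seated socket has its centre 29 mm above this point and 3 to 4 mm of sideways play.
- post_4 (a point): Foot of post 4 of the socket rail, at the level where a seated socket's foot rests (13 mm above the table). Posts 1-2-3-4 stand in a row 50 mm apart along this frame's y (4 at +y), all alike, fixed: round, 14 mm across, 20 mm high above this point, upper 9 mm tapered to a 3 mm tip. A seated socket has its centre 29 mm above this point and 3 to 4 mm of sideways play.
- handle: Red carrying handle: red arch, 46 mm wide, 30 mm high, on one end of the blue rail (44 x 240 x 10 mm), 33 mm beyond the last post: next to post 1 or to post 4, different at each start (low black stop on the other end). Origin on the rail's top under the arch. Fixed. Beware: to the right of the rail a white cabinet, 245 mm high, fills x > 0.487, y < -0.26.
- carrier: Aluminium carrier plate the sockets come in, 58 x 208 x 14 mm, fixed; origin at the centre of its underside, long side along y. Four alike round nests 46 mm across along y, 52 mm apart, floor 8 mm above the table, 6 mm below the plate's top; sockets stand loosely in them. Beware: behind it a screen stands from (0.46, 0.23) to (0.70, -0.25), lower edge 196 mm up.
Mind the look-alikes: they are no part of the job. What is shaped like the part that bears socket_blue_center but pink is not meant. What is shaped like the part that bears socket_white_center but purple is not meant.

How it is judged:
By the outcome, as a careful person would: the job done as asked, in the order asked, and still so for the second after the job is handed in, with the robot touching nothing.
It also fails if it takes over 96 s, if anything falls off the work surface, if the arm or the gripper's body presses on something with over 40 N, if the wrist force passes 120 N, or if a joint passes its speed limit or range.

## Working session

There is one attempt and no reset: what is moved stays moved. The work goes in short steps, Python scripts to look and compute and a tool call to move; the robot and the scene stay as the last step left them, time stands still between calls to the robot, and variables do not carry over. Pictures are saved under pics/ and viewed, at most 14 in all, crops included, and the job is handed in when it is done.

Besides the shell and the picture viewer there is one more tool, called after "Request:" in YAML: its name, and indented under it one key for each argument. move_arm: Moves the arm, as the interface text tells. Scaled input: -1 to 1 covers 25 mm each way for a shift and 30 degrees each way for a turn. Its arguments: {"type":"object","properties":{"targets":{"type":"array"},"claw":{"type":"number"},"newtons":{"type":"number"}},"required":["targets"]}

```bash
mkdir -p pics; python3 - <<'E'
from station import sensors,cams,manip
import cv2,numpy as np
s=sensors.sense();print(s['t'],s['tcp_pos'],s['tool_rot'],s['finger_gap'],manip.grasp_offset)
for n in("top","side"):
    cv2.imwrite(f"pics/{n}0.png",cams.snapshot(n)[:,:,::-1]);m=cams.camera_model(n);print(n,m['fx'],m['cx'],m['cy'],m['distortion']);print(np.round(m['extrinsics'],3))
E
```

```text
0.0 [ 0.27996816 -0.55792698  0.20152268] [ 9.73114962e-01  2.30317411e-01 -5.14938289e-05 -1.07646814e-03] 1.0026192680451653 0.0187
top 605.7762542418714 328.23781188554705 233.38326519901722 [-0.19074433  0.          0.          0.          0.        ]
[[-0.002 -1.    -0.007  0.133]
 [-0.99   0.003 -0.14   0.511]
 [ 0.14   0.007 -0.99   1.435]
 [ 0.     0.     0.     1.   ]]
side 464.0171154419607 313.7188681252456 239.8982228493984 [-0.02149263  0.          0.          0.          0.        ]
[[-0.449 -0.894  0.016  0.338]
 [-0.508  0.24  -0.827  0.292]
 [ 0.735 -0.379 -0.562  0.698]
 [ 0.     0.     0.     1.   ]]
```

View pics/top0.png

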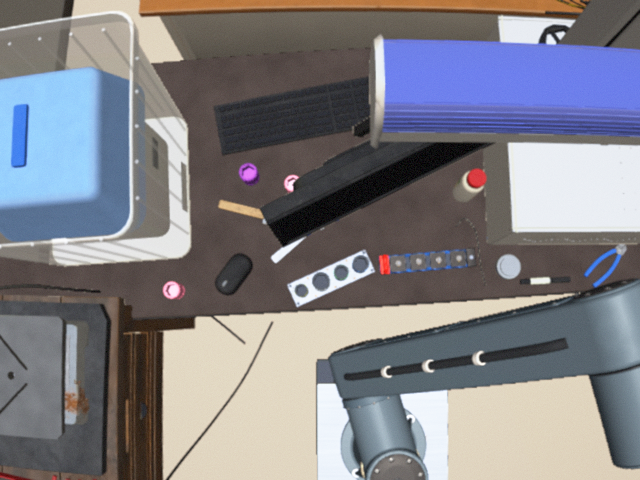

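View pics/side0.png

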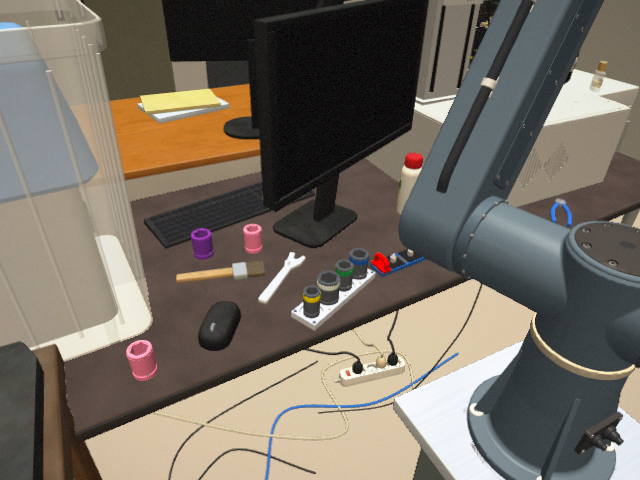

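Top view: the carrier nests are at about (303,291), (321,282), (341,272) and (360,265). From the side view the bands are, left to right, yellow, white, green, blue. The pink parts at (172,290) and (291,184) and the purple one at (249,173) are look-alikes: none stands in the carrier, so I leave them out. The red handle is at (385,264), on the carrier-side end of the rail. I'll enlarge and measure.

```bash
cat > h.py <<'E'
import numpy as np,cv2
from station import sensors,cams,manip
def ray(m,px,z):
    K=np.array([[m['fx'],0,m['cx']],[0,m['fy'],m['cy']],[0,0,1.]])
    p=cv2.undistortPoints(np.array([[px]],float),K,np.array(m['distortion']))[0,0]
    E=np.array(m['extrinsics']);R,t=E[:3,:3],E[:3,3]
    d=R.T@np.array([p[0],p[1],1]);c=-R.T@t
    return c+d*(z-c[2])/d[2]
def proj(m,P):
    K=np.array([[m['fx'],0,m['cx']],[0,m['fy'],m['cy']],[0,0,1.]]);E=np.array(m['extrinsics'])
    return cv2.projectPoints(np.array(P,float).reshape(-1,3),cv2.Rodrigues(E[:3,:3])[0],E[:3,3],K,np.array(m['distortion']))[0][:,0]
def blobs(mask,amin=15):
    n,l,st,c=cv2.connectedComponentsWithStats(mask.astype(np.uint8))
    return [(c[i].round(1),int(st[i,4]),st[i,:4]) for i in range(1,n) if st[i,4]>=amin]
E
python3 - <<'E'
from h import *
im=cv2.imread('pics/top0.png')
c=cv2.resize(im[235:315,280:490],None,fx=3.8,fy=3.8,interpolation=cv2.INTER_CUBIC);cv2.imwrite('pics/crop0.png',c)
m=cams.camera_model('top');hsv=cv2.cvtColor(im,cv2.COLOR_BGR2HSV)
H,S,V=[hsv[...,i].astype(int) for i in range(3)]
roi=np.zeros(H.shape,bool);roi[235:315,280:490]=1
# carrier plate: bright, low sat
pl=(roi&(V>150)&(S<60)).astype(np.uint8); pl=cv2.morphologyEx(pl,cv2.MORPH_CLOSE,np.ones((5,5)))
cs=max(cv2.findContours(pl,0,2)[0],key=cv2.contourArea);r=cv2.minAreaRect(cs)
pts=np.array([ray(m,p,.014)[:2] for p in cs[:,0]],np.float32)
print('plate',cv2.minAreaRect(pts))
red=roi&((H<8)|(H>172))&(S>150)&(V>80)
for b in blobs(red):print('red',b,ray(m,b[0],.03).round(4))
blue=roi&(H>100)&(H<125)&(S>120)
bl=cv2.morphologyEx(blue.astype(np.uint8),cv2.MORPH_CLOSE,np.ones((9,9)));bl[:,:375]=0
cs=max(cv2.findContours(bl,0,2)[0],key=cv2.contourArea)
print('rail',cv2.minAreaRect(np.array([ray(m,p,.01)[:2] for p in cs[:,0]],np.float32)))
E
```

```text
plate ((0.39400726556777954, -0.007953554391860962), (0.5132999420166016, 0.15769356489181519), 89.57518768310547)
red (array([384., 264.]), 181, array([379, 254,  11,  21], dtype=int32)) [ 0.437  -0.0038  0.03  ]
rail ((0.4262602925300598, -0.09914501011371613), (0.007177411578595638, 0.07966691255569458), 4.322495937347412)
```

View pics/crop0.png

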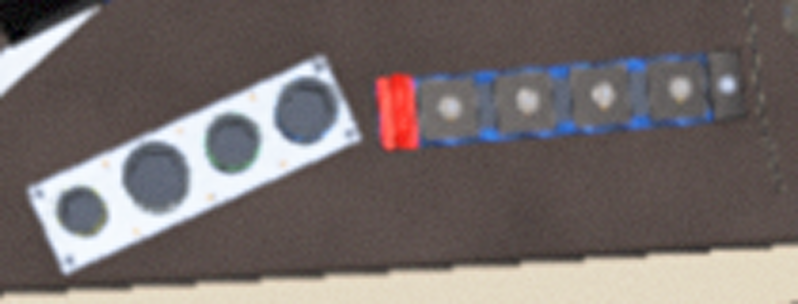

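The crop confirms the order: yellow (81,211), white (156,177), green (233,142), blue (305,110). The rail's handle is at (398,110) and the post tips are at (450,107), (527,101), (603,95) and (680,88).

```bash
python3 - <<'E'
from h import *
im=cv2.imread('pics/top0.png');m=cams.camera_model('top')
g=cv2.cvtColor(im,cv2.COLOR_BGR2GRAY)
P=[]
for x,y in [(450,107),(527,101),(603,95),(680,88)]:
    u,v=int(round(280+x/3.8)),int(round(235+y/3.8))
    w=np.clip(g[v-3:v+4,u-3:u+4].astype(float)-140,0,None);yy,xx=np.mgrid[v-3:v+4,u-3:u+4]
    P.append(ray(m,((w*xx).sum()/w.sum(),(w*yy).sum()/w.sum()),.032)); print('post',P[-1].round(4))
P=np.array(P);print(np.linalg.norm(np.diff(P,axis=0),axis=1).round(4),'yaw',np.degrees(np.arctan2(*(P[0]-P[3])[1::-1]*np.array([1,1]))).round(2))
C=[]
for x,y,d in [(81,211,32),(156,177,44),(233,142,36),(305,110,40)]:
    u,v=int(round(280+x/3.8)),int(round(235+y/3.8))
    k=np.zeros(g.shape,bool);k[v-10:v+11,u-10:u+11]=1
    b=[q for q in blobs(k&(g<130)) if q[1]>60 and abs(q[0]-[u,v]).max()<5]
    for q in b: C.append(ray(m,q[0],.05));print(d,q,C[-1].round(4),'dia',2*np.sqrt(q[1]/np.pi)*1.39/605)
C=np.array(C);print(np.linalg.norm(np.diff(C,axis=0),axis=1).round(4));d=C[0]-C[-1];print(d,np.degrees(np.arctan2(-d[0],d[1])))
d=P[0]-P[3];print('rail',np.degrees(np.arctan2(-d[0],d[1])))
s=sensors.sense();from scipy.spatial.transform import Rotation as R
print(R.from_quat(s['tool_rot']).as_matrix().round(3))
w=cams.camera_model('wrist');E=np.array(w['extrinsics']);T=np.eye(4);T[:3,:3]=R.from_quat(s['tool_rot']).as_matrix();T[:3,3]=s['tcp_pos'];print((E@T).round(3),w['fx'])
E
```

```text
post [ 0.4397 -0.0377  0.032 ]
post [ 0.4439 -0.0874  0.032 ]
post [ 0.4471 -0.1364  0.032 ]
post [ 0.4511 -0.1868  0.032 ]
[0.0499 0.0491 0.0505] yaw 94.37
32 (array([300.9, 290.2]), 112, array([295, 285,  13,  12], dtype=int32)) [0.3733 0.1966 0.05  ] dia 0.027436170700179063
44 (array([320.6, 280.9]), 220, array([313, 273,  16,  17], dtype=int32)) [0.3954 0.1496 0.05  ] dia 0.03845261018816121
36 (array([340.7, 272.1]), 154, array([335, 265,  13,  15], dtype=int32)) [0.4163 0.1016 0.05  ] dia 0.03217176186033142
40 (array([360. , 263.7]), 201, array([353, 256,  15,  17], dtype=int32)) [0.4362 0.0554 0.05  ] dia 0.03675466879971098
[0.0519 0.0523 0.0504]
[-0.06290862  0.14118013  0.        ] 24.017329874231216
rail 4.370044912503647
[[ 0.894  0.448 -0.001]
 [ 0.448 -0.894  0.002]
 [ 0.    -0.002 -1.   ]]
[[-0.     1.    -0.001  0.   ]
 [-0.946 -0.001 -0.323  0.024]
 [-0.323  0.     0.946  0.191]
 [ 0.     0.     0.     1.   ]] 416.65756049706965
```

Request:
move_arm:
  targets:
    - {"dx": 0.4,"dy": 1,"rz": 0.1}
    - {"dx": 0.4,"dy": 1,"rz": 0.1}
    - {"dx": 0.4,"dy": 1,"rz": 0.1}
    - {"dx": 0.4,"dy": 1,"rz": 0.1}
    - {"dx": 0.4,"dy": 1,"rz": 0.1}
    - {"dx": 0.4,"dy": 1,"rz": 0.1}
    - {"dx": 0.4,"dy": 1,"rz": 0.1}
    - {"dx": 0.4,"dy": 1,"rz": 0.1}
    - {"dx": 0.4,"dy": 1,"rz": 0.1}
    - {"dx": 0.4,"dy": 1,"rz": 0.1}
  claw: 100
  newtons: 50

```text
schema error: expected keys dx, dy, dz, rx, ry, rz
```

Request:
move_arm:
  targets:
    - {"dy": 1,"rz": 0.1}
    - {"dy": 1,"rz": 0.1}
    - {"dy": 1,"rz": 0.1}
    - {"dy": 1,"rz": 0.1}
    - {"dy": 1,"rz": 0.1}
    - {"dy": 1,"rz": 0.1}
    - {"dy": 1,"rz": 0.1}
    - {"dy": 1,"rz": 0.1}
    - {"dy": 1,"rz": 0.1}
    - {"dy": 1,"rz": 0.1}

```text
schema error: expected keys dx, dy, dz, rx, ry, rz
```

Request:
move_arm:
  targets:
    - {"dy": 1,"rz": 0.1,"dx": 0.06,"dz": -0.2}
    - {"dy": 1,"rz": 0.1,"dx": 0.06,"dz": -0.2}
    - {"dy": 1,"rz": 0.1,"dx": 0.06,"dz": -0.2}
    - {"dy": 1,"rz": 0.1,"dx": 0.06,"dz": -0.2}
    - {"dy": 1,"rz": 0.1,"dx": 0.06,"dz": -0.2}
    - {"dy": 1,"rz": 0.1,"dx": 0.06,"dz": -0.2}
    - {"dy": 1,"rz": 0.1,"dx": 0.06,"dz": -0.2}
    - {"dy": 1,"rz": 0.1,"dx": 0.06,"dz": -0.2}
    - {"dy": 0.3,"rz": 0.1,"dx": 0.06,"dz": -0.3}
    - {}

```text
schema error: expected keys dx, dy, dz, rx, ry, rz
```

```bash
cat >> h.py <<'E'
from scipy.spatial.transform import Rotation as R
def st():
    s=sensors.sense();M=R.from_quat(s['tool_rot']).as_matrix()
    print('t',round(s['t'],2),'tcp',np.round(s['tcp_pos'],4),'yaw',np.degrees(np.arctan2(M[1,1],M[0,1])).round(2),'tz',M[:,2].round(3),'F',np.round(s['force'],1),'gap',round(s['finger_gap'],3),'gf',np.round(s['gripper_force'],1));return s
def shot(n,f):
    m=cams.camera_model(n);im=cams.snapshot(n)[:,:,::-1].copy();cv2.imwrite('pics/'+f,im);return m,im
E
python3 - <<'E'
from h import *
st();m,im=shot('wrist','w1.png');print(np.round(m['extrinsics'],3))
E
```

```text
t 0.1 tcp [ 0.28   -0.558   0.2016] yaw -63.37 tz [-0.001  0.002 -1.   ] F [-0.1  0.6 -0.2] gap 1.0 gf 0.0
[[ 0.448 -0.894 -0.001 -0.624]
 [-0.846 -0.424  0.323 -0.041]
 [-0.289 -0.143 -0.947  0.382]
 [ 0.     0.     0.     1.   ]]
```

View pics/w1.png

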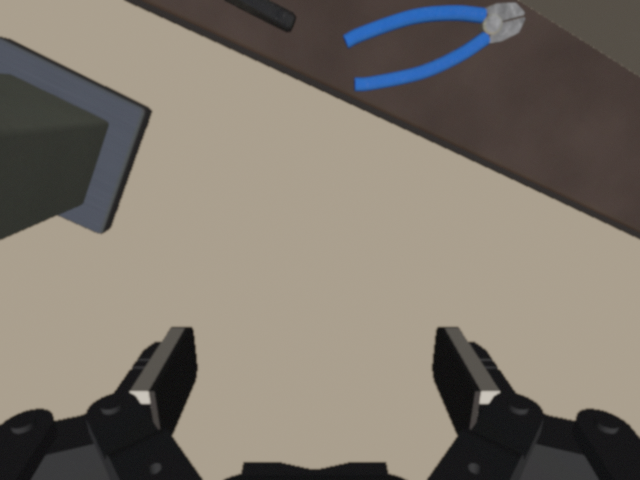

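The moves were refused because every row needs all six keys. The picture is still of the start: table edge and blue pliers.

Request:
move_arm:
  targets:
    - {"dx": 0.4,"dy": 1,"dz": 0,"rx": 0,"ry": 0,"rz": 0.1}
    - {"dx": 0.4,"dy": 1,"dz": 0,"rx": 0,"ry": 0,"rz": 0.1}
    - {"dx": 0.4,"dy": 1,"dz": 0,"rx": 0,"ry": 0,"rz": 0.1}
    - {"dx": 0.4,"dy": 1,"dz": 0,"rx": 0,"ry": 0,"rz": 0.1}
    - {"dx": 0.4,"dy": 1,"dz": 0,"rx": 0,"ry": 0,"rz": 0.1}
    - {"dx": 0.4,"dy": 1,"dz": 0,"rx": 0,"ry": 0,"rz": 0.1}
    - {"dx": 0.4,"dy": 1,"dz": 0,"rx": 0,"ry": 0,"rz": 0.1}
    - {"dx": 0.4,"dy": 1,"dz": 0,"rx": 0,"ry": 0,"rz": 0.1}
    - {"dx": 0.4,"dy": 1,"dz": 0,"rx": 0,"ry": 0,"rz": 0.1}
    - {"dx": 0.4,"dy": 1,"dz": 0,"rx": 0,"ry": 0,"rz": 0.1}
  claw: 100
  newtons: 50

```text
t: 1.4
tcp_pos: [0.3805, -0.3074, 0.2025]
tool_rot: [0.88, 0.475, 0.0, -0.0]
force: [0.4, -0.3, -1.3]
finger_gap: 1.001
gripper_force: 0.0
```

Request:
move_arm:
  targets:
    - {"dx": 0,"dy": 1,"dz": 0,"rx": 0,"ry": 0,"rz": 0.1}
    - {"dx": 0,"dy": 1,"dz": 0,"rx": 0,"ry": 0,"rz": 0.1}
    - {"dx": 0,"dy": 1,"dz": 0,"rx": 0,"ry": 0,"rz": 0.1}
    - {"dx": 0,"dy": 1,"dz": 0,"rx": 0,"ry": 0,"rz": 0.1}
    - {"dx": 0,"dy": 1,"dz": 0,"rx": 0,"ry": 0,"rz": 0.1}
    - {"dx": 0,"dy": 1,"dz": 0,"rx": 0,"ry": 0,"rz": 0.1}
    - {"dx": 0,"dy": 1,"dz": 0,"rx": 0,"ry": 0,"rz": 0.1}
    - {"dx": 0,"dy": 1,"dz": 0,"rx": 0,"ry": 0,"rz": 0.1}
    - {"dx": 0,"dy": 1,"dz": 0,"rx": 0,"ry": 0,"rz": 0.1}
    - {"dx": 0,"dy": 1,"dz": 0,"rx": 0,"ry": 0,"rz": 0.1}

```text
t: 2.65
tcp_pos: [0.3794, -0.0573, 0.2025]
tool_rot: [0.727, 0.687, -0.0, -0.0]
force: [0.3, -0.6, 0.6]
finger_gap: 0.999
gripper_force: 0.0
```

Request:
move_arm:
  targets:
    - {"dx": 0.06,"dy": 1,"dz": -0.2,"rx": 0,"ry": 0,"rz": 0.1}
    - {"dx": 0.06,"dy": 1,"dz": -0.2,"rx": 0,"ry": 0,"rz": 0.1}
    - {"dx": 0.06,"dy": 1,"dz": -0.2,"rx": 0,"ry": 0,"rz": 0.1}
    - {"dx": 0.06,"dy": 1,"dz": -0.2,"rx": 0,"ry": 0,"rz": 0.1}
    - {"dx": 0.06,"dy": 1,"dz": -0.2,"rx": 0,"ry": 0,"rz": 0.1}
    - {"dx": 0.06,"dy": 1,"dz": -0.2,"rx": 0,"ry": 0,"rz": 0.1}
    - {"dx": 0.06,"dy": 1,"dz": -0.2,"rx": 0,"ry": 0,"rz": 0.1}
    - {"dx": 0.06,"dy": 1,"dz": -0.2,"rx": 0,"ry": 0,"rz": 0.1}
    - {"dx": 0.06,"dy": 0.3,"dz": -0.3,"rx": 0,"ry": 0,"rz": 0.1}
    - {"dx": 0,"dy": 0,"dz": 0,"rx": 0,"ry": 0,"rz": 0}

```text
t: 3.9
tcp_pos: [0.3928, 0.1489, 0.1545]
tool_rot: [0.547, 0.837, -0.001, -0.0]
force: [-0.7, -0.6, -0.0]
finger_gap: 1.002
gripper_force: 0.0
```

```bash
python3 - <<'E'
from h import *
st();m,im=shot('wrist','w2.png');C=[[.3954,.1496,.066],[.3733,.1966,.066],[.4163,.1016,.066],[.4362,.0554,.066]]
print(proj(m,C).round(0),proj(m,[s for s in [sensors.sense()['tcp_pos']]]))
E
```

```text
t 3.9 tcp [0.3928 0.1489 0.1545] yaw 23.72 tz [-0.001 -0.    -1.   ] F [-0.7 -0.6 -0. ] gap 1.002 gf 0.0
[[317. 237.]
 [315. 157.]
 [317. 309.]
 [316. 370.]] [[313.0241766  296.82695217]]
```

View pics/w2.png

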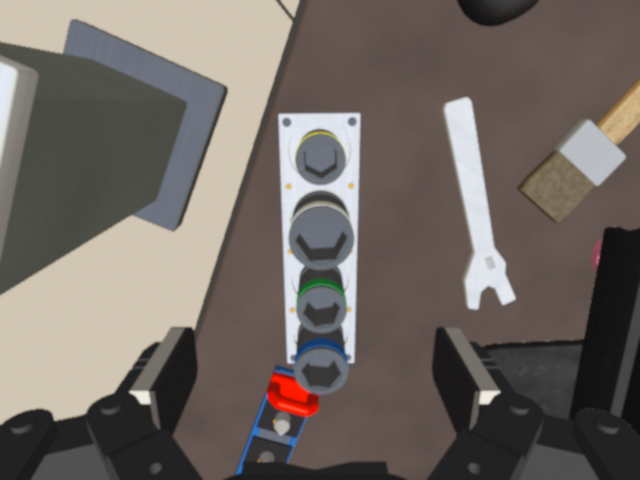

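Wrist view: socket tops are yellow (321,160), white (321,237), green (322,309) and blue (321,369). Handle (293,393), posts 1 and 2 from the handle at (283,425) and (265,458).

```bash
python3 - <<'E'
from h import *
m=cams.camera_model('wrist');im=cv2.imread('pics/w2.png');g=cv2.medianBlur(cv2.cvtColor(im,cv2.COLOR_BGR2GRAY),3)
for n,c,z in [('Y',(321,160),.066),('W',(321,237),.066),('G',(322,309),.066),('B',(321,369),.066)]:
    x0,y0=c[0]-45,c[1]-45;h=cv2.HoughCircles(g[y0:y0+90,x0:x0+90],cv2.HOUGH_GRADIENT,1.5,60,param1=60,param2=15,minRadius=20,maxRadius=36)
    h=h[0][0] if h is not None else (45,45,0)
    print(n,(h[0]+x0,h[1]+y0,h[2]),ray(m,(h[0]+x0,h[1]+y0),z).round(4),ray(m,c,z).round(4))
for c in [(283,420),(265,455)]:print(ray(m,c,.033).round(4))
E
```

```text
Y (np.float32(320.25), np.float32(159.25), np.float32(25.25)) [0.3769 0.1964 0.066 ] [0.3775 0.1961 0.066 ]
W (np.float32(320.25), np.float32(236.25), np.float32(33.5)) [0.3972 0.1506 0.066 ] [0.3978 0.1503 0.066 ]
G (np.float32(319.75), np.float32(321.75), np.float32(35.15)) [0.4226 0.0923 0.066 ] [0.4199 0.1022 0.066 ]
B (np.float32(320.25), np.float32(359.25), np.float32(35.15)) [0.4355 0.0641 0.066 ] [0.4394 0.0566 0.066 ]
[ 0.4403 -0.0262  0.033 ]
[ 0.4402 -0.0693  0.033 ]
```

Request:
move_arm:
  targets:
    - {"dx": 0.19,"dy": 0.05,"dz": -0.66,"rx": 0,"ry": 0,"rz": 0}
    - {"dx": 0,"dy": 0,"dz": -0.66,"rx": 0,"ry": 0,"rz": 0}
    - {"dx": 0,"dy": 0,"dz": -0.66,"rx": 0,"ry": 0,"rz": 0}
    - {"dx": 0,"dy": 0,"dz": -0.66,"rx": 0,"ry": 0,"rz": 0}
    - {"dx": 0,"dy": 0,"dz": -0.66,"rx": 0,"ry": 0,"rz": 0}
    - {"dx": 0,"dy": 0,"dz": -0.66,"rx": 0,"ry": 0,"rz": 0}
    - {"dx": 0,"dy": 0,"dz": -0.66,"rx": 0,"ry": 0,"rz": 0}
    - {"dx": 0,"dy": 0,"dz": -0.66,"rx": 0,"ry": 0,"rz": 0}
    - {"dx": 0,"dy": 0,"dz": 0,"rx": 0,"ry": 0,"rz": 0}
    - {"dx": 0,"dy": 0,"dz": 0,"rx": 0,"ry": 0,"rz": 0}

```text
t: 5.2
tcp_pos: [0.3988, 0.1496, 0.0234]
tool_rot: [0.548, 0.837, 0.0, 0.0]
force: [0.1, -0.5, 0.3]
finger_gap: 0.999
gripper_force: 0.0
```

Request:
move_arm:
  targets:
    - {"dx": 0,"dy": 0,"dz": 0,"rx": 0,"ry": 0,"rz": 0}
    - {"dx": 0,"dy": 0,"dz": 0,"rx": 0,"ry": 0,"rz": 0}
    - {"dx": 0,"dy": 0,"dz": 0,"rx": 0,"ry": 0,"rz": 0}
    - {"dx": 0,"dy": 0,"dz": 0,"rx": 0,"ry": 0,"rz": 0}
    - {"dx": 0,"dy": 0,"dz": 0,"rx": 0,"ry": 0,"rz": 0}
    - {"dx": 0,"dy": 0,"dz": 0,"rx": 0,"ry": 0,"rz": 0}
    - {"dx": 0,"dy": 0,"dz": 0,"rx": 0,"ry": 0,"rz": 0}
    - {"dx": 0,"dy": 0,"dz": 0,"rx": 0,"ry": 0,"rz": 0}
    - {"dx": 0,"dy": 0,"dz": 0,"rx": 0,"ry": 0,"rz": 0}
    - {"dx": 0,"dy": 0,"dz": 0,"rx": 0,"ry": 0,"rz": 0}
  claw: 0
  newtons: 50

```text
t: 6.45
tcp_pos: [0.3982, 0.1501, 0.0238]
tool_rot: [0.547, 0.837, 0.0, 0.0]
force: [-1.5, -0.9, 6.6]
finger_gap: 0.484
gripper_force: 49.5
```

```bash
python3 - <<'E'
from h import *
st();m,im=shot('wrist','w3.png')
E
```

```text
t 6.45 tcp [0.3982 0.1501 0.0238] yaw 23.65 tz [ 0. -0. -1.] F [-1.5 -0.9  6.6] gap 0.484 gf 49.5
```

View pics/w3.png

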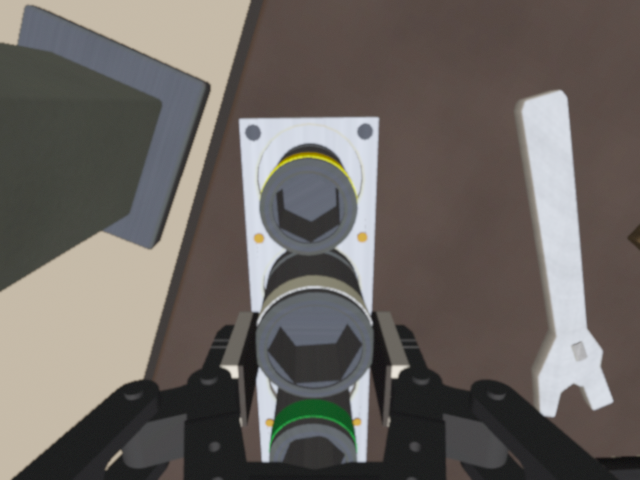

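Holding white, gap 0.484 (about 41 to 44 mm across, right for white); its top centre is at (316,345).

```bash
python3 - <<'E'
from h import *
s=st();m=cams.camera_model('wrist');M=R.from_quat(s['tool_rot']).as_matrix()
for c in [(316,345),(309,205)]:
    p=ray(m,c,.066);print(p.round(4),(M.T@(p-s['tcp_pos'])).round(4))
E
```

```text
t 6.5 tcp [0.3982 0.1501 0.0237] yaw 23.65 tz [ 0. -0. -1.] F [-2.  -0.6  8.3] gap 0.494 gf 49.5
[0.399  0.1513 0.066 ] [ 0.0008  0.0013 -0.0423]
[0.3762 0.1978 0.066 ] [ 0.0525 -0.001  -0.0423]
```

Request:
move_arm:
  targets:
    - {"dx": 0,"dy": 0,"dz": 0.5,"rx": 0,"ry": 0,"rz": 0}
    - {"dx": 0,"dy": 0,"dz": 0.5,"rx": 0,"ry": 0,"rz": 0}
    - {"dx": 0,"dy": 0,"dz": 0.5,"rx": 0,"ry": 0,"rz": 0}
    - {"dx": 0,"dy": 0,"dz": 0.5,"rx": 0,"ry": 0,"rz": 0}
    - {"dx": 0,"dy": 0,"dz": 0.5,"rx": 0,"ry": 0,"rz": 0}
    - {"dx": 0,"dy": 0,"dz": 0.6,"rx": 0,"ry": 0,"rz": 0}
    - {"dx": 0.1,"dy": -0.5,"dz": 0.4,"rx": 0,"ry": 0,"rz": -0.06}
    - {"dx": 0.2,"dy": -0.8,"dz": 0,"rx": 0,"ry": 0,"rz": -0.08}
    - {"dx": 0.2,"dy": -0.8,"dz": 0,"rx": 0,"ry": 0,"rz": -0.08}
    - {"dx": 0.2,"dy": -0.8,"dz": 0,"rx": 0,"ry": 0,"rz": -0.08}

```text
t: 7.75
tcp_pos: [0.416, 0.0762, 0.1108]
tool_rot: [0.612, 0.791, -0.0, 0.0]
force: [0.7, -0.4, -3.5]
finger_gap: 0.49
gripper_force: 51.8
```

Request:
move_arm:
  targets:
    - {"dx": 0.12,"dy": -0.94,"dz": 0.06,"rx": 0,"ry": 0,"rz": -0.037}
    - {"dx": 0.12,"dy": -0.94,"dz": 0.06,"rx": 0,"ry": 0,"rz": -0.037}
    - {"dx": 0.12,"dy": -0.94,"dz": 0.06,"rx": 0,"ry": 0,"rz": -0.037}
    - {"dx": 0.12,"dy": -0.94,"dz": 0.06,"rx": 0,"ry": 0,"rz": -0.037}
    - {"dx": 0.12,"dy": -0.94,"dz": 0.06,"rx": 0,"ry": 0,"rz": -0.037}
    - {"dx": 0.12,"dy": -0.94,"dz": 0.06,"rx": 0,"ry": 0,"rz": -0.037}
    - {"dx": 0.12,"dy": -0.94,"dz": 0.06,"rx": 0,"ry": 0,"rz": -0.037}
    - {"dx": 0.12,"dy": -0.94,"dz": 0.06,"rx": 0,"ry": 0,"rz": -0.037}
    - {"dx": 0.12,"dy": -0.94,"dz": 0.06,"rx": 0,"ry": 0,"rz": -0.037}
    - {"dx": 0,"dy": 0,"dz": 0,"rx": 0,"ry": 0,"rz": 0}

```text
t: 9.0
tcp_pos: [0.4434, -0.1363, 0.1243]
tool_rot: [0.679, 0.734, 0.0, 0.001]
force: [-0.1, -0.1, -4.1]
finger_gap: 0.495
gripper_force: 51.7
```

```bash
python3 - <<'E'
from h import *
st();m,im=shot('wrist','w4.png');print(proj(m,[[.4397,-.0377,.033],[.4439,-.0874,.033],[.4471,-.1364,.033],[.4511,-.1868,.033]]).round(0))
E
```

```text
t 9.0 tcp [ 0.4434 -0.1363  0.1243] yaw 4.43 tz [ 0.001 -0.001 -1.   ] F [-0.1 -0.1 -4.1] gap 0.495 gf 51.7
[[319.  76.]
 [320. 162.]
 [319. 236.]
 [318. 305.]]
```

View pics/w4.png

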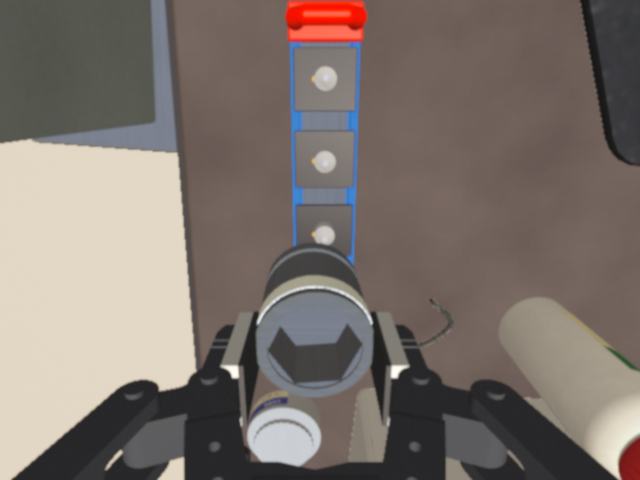

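Post tips from the handle outward: (325,77), (325,160), (324,233), about 5 px right of the top-camera prediction. The held socket's top is at (315,345).

```bash
python3 - <<'E'
from h import *
s=st();m=cams.camera_model('wrist');M=R.from_quat(s['tool_rot']).as_matrix()
im=cv2.imread('pics/w4.png');g=cv2.cvtColor(im,cv2.COLOR_BGR2GRAY)
b=blobs((g>150)&(np.abs(np.mgrid[:480,:640][1]-325)<16)&(np.mgrid[:480,:640][0]<248)&(np.mgrid[:480,:640][0]>45),30)
h=ray(m,(315.5,345),s['tcp_pos'][2]+.0423);o=M.T@(h-s['tcp_pos']);print('held',o.round(4))
for q in b:
    p=ray(m,q[0],.027);print(q,p.round(4),'go',(p-h)[:2].round(4))
E
```

```text
t 9.05 tcp [ 0.4425 -0.1348  0.1241] yaw 4.49 tz [-0.  0. -1.] F [ 0.5  0.9 -3.9] gap 0.491 gf 51.7
held [ 0.0011  0.001  -0.0423]
(array([324.8,  78.1]), 477, array([312,  66,  25,  25], dtype=int32)) [ 0.4418 -0.0366  0.027 ] go [-0.0016  0.0971]
(array([324.2, 161.4]), 396, array([312, 151,  24,  22], dtype=int32)) [ 0.4457 -0.0862  0.027 ] go [0.0023 0.0475]
(array([323.8, 234.6]), 315, array([312, 226,  23,  18], dtype=int32)) [ 0.4496 -0.1352  0.027 ] go [ 0.0062 -0.0015]
```

Request:
move_arm:
  targets:
    - {"dx": -0.02,"dy": 0.77,"dz": 0,"rx": 0,"ry": 0,"rz": 0}
    - {"dx": -0.01,"dy": 0.77,"dz": 0,"rx": 0,"ry": 0,"rz": 0}
    - {"dx": -0.02,"dy": 0.77,"dz": 0,"rx": 0,"ry": 0,"rz": 0}
    - {"dx": -0.01,"dy": 0.77,"dz": 0,"rx": 0,"ry": 0,"rz": 0}
    - {"dx": -0.01,"dy": 0.78,"dz": 0,"rx": 0,"ry": 0,"rz": 0}
    - {"dx": 0,"dy": 0,"dz": -0.4,"rx": 0,"ry": 0,"rz": 0}
    - {"dx": 0,"dy": 0,"dz": -0.6,"rx": 0,"ry": 0,"rz": 0}
    - {"dx": 0,"dy": 0,"dz": -0.6,"rx": 0,"ry": 0,"rz": 0}
    - {"dx": 0,"dy": 0,"dz": -0.6,"rx": 0,"ry": 0,"rz": 0}
    - {"dx": 0,"dy": 0,"dz": -0.4,"rx": 0,"ry": 0,"rz": 0}

```text
t: 10.3
tcp_pos: [0.4404, -0.0369, 0.058]
tool_rot: [0.678, 0.735, -0.0, -0.001]
force: [-0.8, 0.4, -4.2]
finger_gap: 0.491
gripper_force: 51.8
```

Request:
move_arm:
  targets:
    - {"dx": 0,"dy": 0,"dz": -0.15,"rx": 0,"ry": 0,"rz": 0}
    - {"dx": 0,"dy": 0,"dz": -0.15,"rx": 0,"ry": 0,"rz": 0}
    - {"dx": 0,"dy": 0,"dz": -0.15,"rx": 0,"ry": 0,"rz": 0}
    - {"dx": 0,"dy": 0,"dz": -0.15,"rx": 0,"ry": 0,"rz": 0}
    - {"dx": 0,"dy": 0,"dz": -0.15,"rx": 0,"ry": 0,"rz": 0}
    - {"dx": 0,"dy": 0,"dz": -0.15,"rx": 0,"ry": 0,"rz": 0}
    - {"dx": 0,"dy": 0,"dz": -0.15,"rx": 0,"ry": 0,"rz": 0}
    - {"dx": 0,"dy": 0,"dz": -0.15,"rx": 0,"ry": 0,"rz": 0}
    - {"dx": 0,"dy": 0,"dz": 0,"rx": 0,"ry": 0,"rz": 0}
    - {"dx": 0,"dy": 0,"dz": 0,"rx": 0,"ry": 0,"rz": 0}

```text
t: 11.55
tcp_pos: [0.4417, -0.0385, 0.0302]
tool_rot: [0.677, 0.736, -0.0, 0.001]
force: [-2.8, -4.7, 11.7]
finger_gap: 0.488
gripper_force: 53.3
```

Request:
move_arm:
  targets:
    - {"dx": 0,"dy": 0,"dz": 0,"rx": 0,"ry": 0,"rz": 0}
    - {"dx": 0,"dy": 0,"dz": 0,"rx": 0,"ry": 0,"rz": 0}
    - {"dx": 0,"dy": 0,"dz": 0,"rx": 0,"ry": 0,"rz": 0}
    - {"dx": 0,"dy": 0,"dz": 0,"rx": 0,"ry": 0,"rz": 0}
    - {"dx": 0,"dy": 0,"dz": 0.4,"rx": 0,"ry": 0,"rz": 0}
    - {"dx": 0,"dy": 0,"dz": 0.6,"rx": 0,"ry": 0,"rz": 0}
    - {"dx": 0,"dy": 0,"dz": 0.6,"rx": 0,"ry": 0,"rz": 0}
    - {"dx": 0,"dy": 0,"dz": 0.6,"rx": 0,"ry": 0,"rz": 0}
    - {"dx": 0,"dy": 0,"dz": 0.6,"rx": 0,"ry": 0,"rz": 0}
    - {"dx": 0,"dy": 0,"dz": 0.6,"rx": 0,"ry": 0,"rz": 0}
  claw: 100

```text
t: 12.8
tcp_pos: [0.4411, -0.0373, 0.1151]
tool_rot: [0.678, 0.735, 0.0, 0.0]
force: [0.8, -0.6, -0.3]
finger_gap: 0.994
gripper_force: 0.0
```

```bash
python3 - <<'E'
from h import *
s=st();m,im=shot('wrist','w5.png');print(proj(m,[[.441,-.0378,.071],[.441,-.0378,.077]]).round(1))
E
```

```text
t 12.8 tcp [ 0.4411 -0.0373  0.1151] yaw 4.64 tz [ 0. -0. -1.] F [ 0.8 -0.6 -0.3] gap 0.994 gf 0.0
[[312.9 262.2]
 [312.9 266.2]]
```

View pics/w5.png

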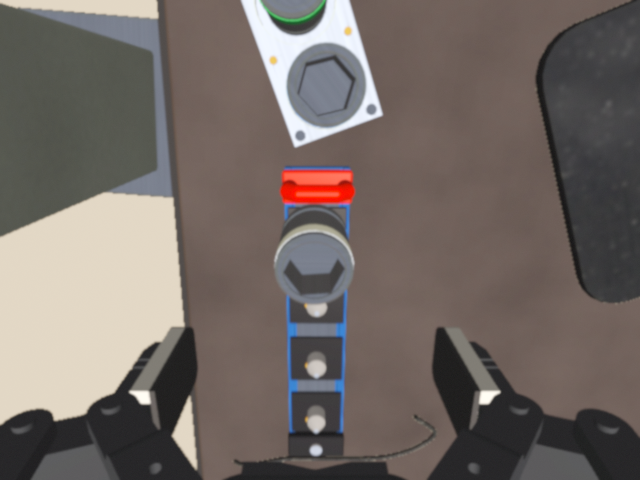

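White is seated: its top is at (315,264), against (313,262) predicted for fully down, and it looks upright. Blue is at (326,85) and is next.

Request:
move_arm:
  targets:
    - {"dx": -0.02,"dy": 0.75,"dz": 0,"rx": 0,"ry": 0,"rz": 0.13}
    - {"dx": -0.02,"dy": 0.75,"dz": 0,"rx": 0,"ry": 0,"rz": 0.13}
    - {"dx": -0.02,"dy": 0.75,"dz": 0,"rx": 0,"ry": 0,"rz": 0.13}
    - {"dx": -0.02,"dy": 0.75,"dz": 0,"rx": 0,"ry": 0,"rz": 0.13}
    - {"dx": 0,"dy": 0.75,"dz": 0,"rx": 0,"ry": 0,"rz": 0.13}
    - {"dx": 0,"dy": 0,"dz": -0.6,"rx": 0,"ry": 0,"rz": 0}
    - {"dx": 0,"dy": 0,"dz": -0.8,"rx": 0,"ry": 0,"rz": 0}
    - {"dx": 0,"dy": 0,"dz": -0.8,"rx": 0,"ry": 0,"rz": 0}
    - {"dx": 0,"dy": 0,"dz": -0.8,"rx": 0,"ry": 0,"rz": 0}
    - {"dx": 0,"dy": 0,"dz": -0.64,"rx": 0,"ry": 0,"rz": 0}

```text
t: 14.1
tcp_pos: [0.4391, 0.0564, 0.0224]
tool_rot: [0.544, 0.839, -0.0, -0.0]
force: [0.7, 0.9, -0.8]
finger_gap: 1.0
gripper_force: 0.0
```

Request:
move_arm:
  targets:
    - {"dx": 0,"dy": 0,"dz": 0,"rx": 0,"ry": 0,"rz": 0}
    - {"dx": 0,"dy": 0,"dz": 0,"rx": 0,"ry": 0,"rz": 0}
    - {"dx": 0,"dy": 0,"dz": 0,"rx": 0,"ry": 0,"rz": 0}
    - {"dx": 0,"dy": 0,"dz": 0,"rx": 0,"ry": 0,"rz": 0}
    - {"dx": 0,"dy": 0,"dz": 0,"rx": 0,"ry": 0,"rz": 0}
    - {"dx": 0,"dy": 0,"dz": 0,"rx": 0,"ry": 0,"rz": 0}
    - {"dx": 0,"dy": 0,"dz": 0,"rx": 0,"ry": 0,"rz": 0}
    - {"dx": 0,"dy": 0,"dz": 0,"rx": 0,"ry": 0,"rz": 0}
    - {"dx": 0,"dy": 0,"dz": 0,"rx": 0,"ry": 0,"rz": 0}
    - {"dx": 0,"dy": 0,"dz": 0,"rx": 0,"ry": 0,"rz": 0}
  claw: 0

```text
t: 15.35
tcp_pos: [0.4394, 0.0563, 0.0239]
tool_rot: [0.544, 0.839, 0.0, 0.001]
force: [-1.6, 0.0, 6.9]
finger_gap: 0.443
gripper_force: 49.9
```

```bash
python3 - <<'E'
from h import *
st();m,im=shot('wrist','w6.png')
E
```

```text
t 15.35 tcp [0.4394 0.0563 0.0239] yaw 24.14 tz [ 0.001 -0.    -1.   ] F [-1.6  0.   6.9] gap 0.443 gf 49.9
```

View pics/w6.png

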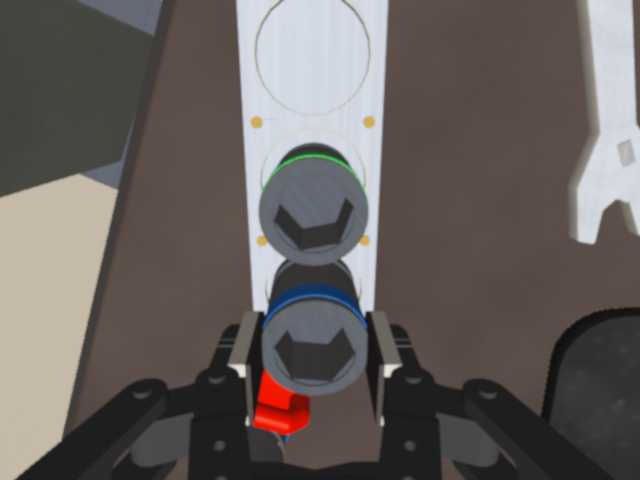

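Holding blue (band and 40 mm gap agree), top centre at (315,343). Green is behind it at (313,209).

Request:
move_arm:
  targets:
    - {"dx": 0,"dy": 0,"dz": 0.4,"rx": 0,"ry": 0,"rz": 0}
    - {"dx": 0,"dy": 0,"dz": 0.6,"rx": 0,"ry": 0,"rz": 0}
    - {"dx": 0,"dy": 0,"dz": 0.6,"rx": 0,"ry": 0,"rz": 0}
    - {"dx": 0,"dy": 0,"dz": 0.6,"rx": 0,"ry": 0,"rz": 0}
    - {"dx": 0,"dy": 0,"dz": 0.6,"rx": 0,"ry": 0,"rz": 0}
    - {"dx": 0,"dy": 0,"dz": 0.68,"rx": 0,"ry": 0,"rz": 0}
    - {"dx": 0.05,"dy": -0.6,"dz": 0,"rx": 0,"ry": 0,"rz": -0.16}
    - {"dx": 0.05,"dy": -0.9,"dz": 0,"rx": 0,"ry": 0,"rz": -0.16}
    - {"dx": 0.05,"dy": -0.9,"dz": 0,"rx": 0,"ry": 0,"rz": -0.16}
    - {"dx": 0.05,"dy": -0.9,"dz": 0,"rx": 0,"ry": 0,"rz": -0.16}

```text
t: 16.65
tcp_pos: [0.4436, -0.0266, 0.1102]
tool_rot: [0.677, 0.736, -0.0, -0.0]
force: [-0.7, 0.8, -3.3]
finger_gap: 0.444
gripper_force: 51.2
```

Request:
move_arm:
  targets:
    - {"dx": 0.03,"dy": -0.9,"dz": 0,"rx": 0,"ry": 0,"rz": -0.01}
    - {"dx": 0,"dy": -0.9,"dz": 0,"rx": 0,"ry": 0,"rz": 0}
    - {"dx": 0,"dy": -0.66,"dz": 0,"rx": 0,"ry": 0,"rz": 0}
    - {"dx": 0,"dy": 0,"dz": 0,"rx": 0,"ry": 0,"rz": 0}
    - {"dx": 0,"dy": 0,"dz": -0.5,"rx": 0,"ry": 0,"rz": 0}
    - {"dx": 0,"dy": 0,"dz": -0.6,"rx": 0,"ry": 0,"rz": 0}
    - {"dx": 0,"dy": 0,"dz": -0.6,"rx": 0,"ry": 0,"rz": 0}
    - {"dx": 0,"dy": 0,"dz": -0.34,"rx": 0,"ry": 0,"rz": 0}
    - {"dx": 0,"dy": 0,"dz": -0.15,"rx": 0,"ry": 0,"rz": 0}
    - {"dx": 0,"dy": 0,"dz": -0.15,"rx": 0,"ry": 0,"rz": 0}

```text
t: 17.9
tcp_pos: [0.4451, -0.0875, 0.0514]
tool_rot: [0.678, 0.735, 0.0, 0.0]
force: [1.0, -0.2, -3.9]
finger_gap: 0.444
gripper_force: 51.2
```

Request:
move_arm:
  targets:
    - {"dx": 0,"dy": 0,"dz": -0.15,"rx": 0,"ry": 0,"rz": 0}
    - {"dx": 0,"dy": 0,"dz": -0.15,"rx": 0,"ry": 0,"rz": 0}
    - {"dx": 0,"dy": 0,"dz": -0.15,"rx": 0,"ry": 0,"rz": 0}
    - {"dx": 0,"dy": 0,"dz": -0.15,"rx": 0,"ry": 0,"rz": 0}
    - {"dx": 0,"dy": 0,"dz": -0.15,"rx": 0,"ry": 0,"rz": 0}
    - {"dx": 0,"dy": 0,"dz": -0.15,"rx": 0,"ry": 0,"rz": 0}
    - {"dx": 0,"dy": 0,"dz": 0,"rx": 0,"ry": 0,"rz": 0}
    - {"dx": 0,"dy": 0,"dz": 0,"rx": 0,"ry": 0,"rz": 0}
    - {"dx": 0,"dy": 0,"dz": 0,"rx": 0,"ry": 0,"rz": 0}
    - {"dx": 0,"dy": 0,"dz": 0,"rx": 0,"ry": 0,"rz": 0}

```text
t: 19.15
tcp_pos: [0.4449, -0.0877, 0.0291]
tool_rot: [0.678, 0.735, 0.0, 0.0]
force: [-0.9, -0.8, 0.0]
finger_gap: 0.445
gripper_force: 51.5
```

Request:
move_arm:
  targets:
    - {"dx": 0,"dy": 0,"dz": 0,"rx": 0,"ry": 0,"rz": 0}
    - {"dx": 0,"dy": 0,"dz": 0,"rx": 0,"ry": 0,"rz": 0}
    - {"dx": 0,"dy": 0,"dz": 0,"rx": 0,"ry": 0,"rz": 0}
    - {"dx": 0,"dy": 0,"dz": 0,"rx": 0,"ry": 0,"rz": 0}
    - {"dx": 0,"dy": 0,"dz": 0.4,"rx": 0,"ry": 0,"rz": 0}
    - {"dx": 0,"dy": 0,"dz": 0.6,"rx": 0,"ry": 0,"rz": 0}
    - {"dx": 0,"dy": 0,"dz": 0.6,"rx": 0,"ry": 0,"rz": 0}
    - {"dx": 0,"dy": 0,"dz": 0.6,"rx": 0,"ry": 0,"rz": 0}
    - {"dx": 0,"dy": 0,"dz": 0.6,"rx": 0,"ry": 0,"rz": 0}
    - {"dx": 0,"dy": 0,"dz": 0.6,"rx": 0,"ry": 0,"rz": 0}
  claw: 100

```text
t: 20.4
tcp_pos: [0.4449, -0.0876, 0.1152]
tool_rot: [0.678, 0.735, 0.0, 0.0]
force: [-0.1, 0.2, -0.1]
finger_gap: 0.998
gripper_force: 0.0
```

```bash
python3 - <<'E'
from h import *
s=st();m,im=shot('wrist','w7.png');print(proj(m,[[.441,-.0378,.071],[.4448,-.0875,.071],[.4448,-.0875,.09]]).round(1))
E
```

```text
t 20.4 tcp [ 0.4449 -0.0876  0.1152] yaw 4.64 tz [ 0.001 -0.    -1.   ] F [-0.1  0.2 -0.1] gap 0.998 gf 0.0
[[313.3 171.5]
 [313.  261.2]
 [313.  274.5]]
```

View pics/w7.png

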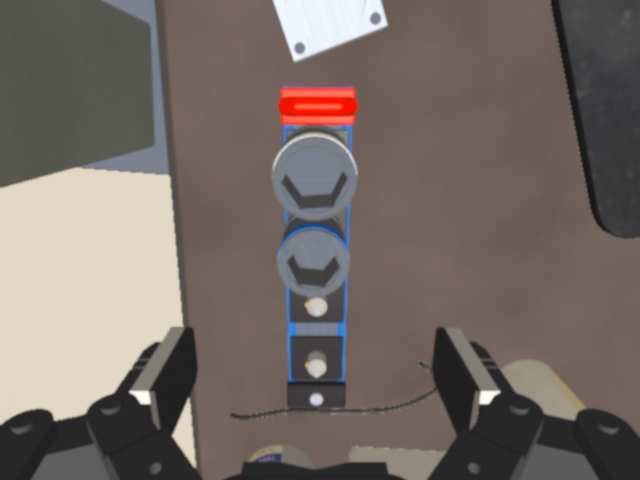

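Blue is seated at (314,261), against (313,261) predicted. White is still in place at (315,176). Green next.

Request:
move_arm:
  targets:
    - {"dx": -0.13,"dy": 0.95,"dz": 0,"rx": 0,"ry": 0,"rz": 0.081}
    - {"dx": -0.13,"dy": 0.95,"dz": 0,"rx": 0,"ry": 0,"rz": 0.081}
    - {"dx": -0.13,"dy": 0.95,"dz": 0,"rx": 0,"ry": 0,"rz": 0.081}
    - {"dx": -0.13,"dy": 0.95,"dz": 0,"rx": 0,"ry": 0,"rz": 0.081}
    - {"dx": -0.13,"dy": 0.95,"dz": 0,"rx": 0,"ry": 0,"rz": 0.081}
    - {"dx": -0.13,"dy": 0.95,"dz": 0,"rx": 0,"ry": 0,"rz": 0.081}
    - {"dx": -0.13,"dy": 0.95,"dz": 0,"rx": 0,"ry": 0,"rz": 0.081}
    - {"dx": -0.12,"dy": 0.96,"dz": 0,"rx": 0,"ry": 0,"rz": 0.081}
    - {"dx": 0,"dy": 0,"dz": 0,"rx": 0,"ry": 0,"rz": 0}
    - {"dx": 0,"dy": 0,"dz": -0.3,"rx": 0,"ry": 0,"rz": 0}

```text
t: 21.7
tcp_pos: [0.4199, 0.1023, 0.1067]
tool_rot: [0.544, 0.839, 0.0, 0.001]
force: [0.5, -0.9, 0.0]
finger_gap: 0.999
gripper_force: 0.0
```

Request:
move_arm:
  targets:
    - {"dx": 0,"dy": 0,"dz": -0.5,"rx": 0,"ry": 0,"rz": 0}
    - {"dx": 0,"dy": 0,"dz": -0.6,"rx": 0,"ry": 0,"rz": 0}
    - {"dx": 0,"dy": 0,"dz": -0.6,"rx": 0,"ry": 0,"rz": 0}
    - {"dx": 0,"dy": 0,"dz": -0.6,"rx": 0,"ry": 0,"rz": 0}
    - {"dx": 0,"dy": 0,"dz": -0.6,"rx": 0,"ry": 0,"rz": 0}
    - {"dx": 0,"dy": 0,"dz": -0.44,"rx": 0,"ry": 0,"rz": 0}
    - {"dx": 0,"dy": 0,"dz": 0,"rx": 0,"ry": 0,"rz": 0}
    - {"dx": 0,"dy": 0,"dz": 0,"rx": 0,"ry": 0,"rz": 0}
    - {"dx": 0,"dy": 0,"dz": 0,"rx": 0,"ry": 0,"rz": 0}
    - {"dx": 0,"dy": 0,"dz": 0,"rx": 0,"ry": 0,"rz": 0}

```text
t: 22.95
tcp_pos: [0.4195, 0.1026, 0.0234]
tool_rot: [0.544, 0.839, 0.0, 0.0]
force: [0.2, -0.1, 0.7]
finger_gap: 0.999
gripper_force: 0.0
```

Request:
move_arm:
  targets:
    - {"dx": 0,"dy": 0,"dz": 0,"rx": 0,"ry": 0,"rz": 0}
    - {"dx": 0,"dy": 0,"dz": 0,"rx": 0,"ry": 0,"rz": 0}
    - {"dx": 0,"dy": 0,"dz": 0,"rx": 0,"ry": 0,"rz": 0}
    - {"dx": 0,"dy": 0,"dz": 0,"rx": 0,"ry": 0,"rz": 0}
    - {"dx": 0,"dy": 0,"dz": 0,"rx": 0,"ry": 0,"rz": 0}
    - {"dx": 0,"dy": 0,"dz": 0,"rx": 0,"ry": 0,"rz": 0}
    - {"dx": 0,"dy": 0,"dz": 0,"rx": 0,"ry": 0,"rz": 0}
    - {"dx": 0,"dy": 0,"dz": 0,"rx": 0,"ry": 0,"rz": 0}
    - {"dx": 0,"dy": 0,"dz": 0,"rx": 0,"ry": 0,"rz": 0}
    - {"dx": 0,"dy": 0,"dz": 0,"rx": 0,"ry": 0,"rz": 0}
  claw: 0

```text
t: 24.2
tcp_pos: [0.4191, 0.1026, 0.0233]
tool_rot: [0.544, 0.839, 0.0, 0.0]
force: [-1.0, 0.1, 5.7]
finger_gap: 0.395
gripper_force: 49.3
```

```bash
python3 - <<'E'
from h import *
s=st();m,im=shot('wrist','w8.png');cv2.imwrite('pics/w8c.png',im[100:460,200:440])
E
```

```text
t 24.2 tcp [0.4191 0.1026 0.0233] yaw 24.08 tz [ 0. -0. -1.] F [-1.   0.1  5.7] gap 0.395 gf 49.3
```

View pics/w8c.png

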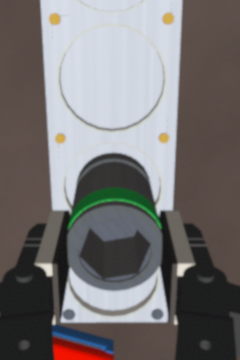

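Holding green, top centre at (315,343).

Request:
move_arm:
  targets:
    - {"dx": 0,"dy": 0,"dz": 0.4,"rx": 0,"ry": 0,"rz": 0}
    - {"dx": 0,"dy": 0,"dz": 0.6,"rx": 0,"ry": 0,"rz": 0}
    - {"dx": 0,"dy": 0,"dz": 0.6,"rx": 0,"ry": 0,"rz": 0}
    - {"dx": 0,"dy": 0,"dz": 0.6,"rx": 0,"ry": 0,"rz": 0}
    - {"dx": 0,"dy": 0,"dz": 0.6,"rx": 0,"ry": 0,"rz": 0}
    - {"dx": 0,"dy": 0,"dz": 0.68,"rx": 0,"ry": 0,"rz": 0}
    - {"dx": 0.12,"dy": -0.6,"dz": 0,"rx": 0,"ry": 0,"rz": -0.1}
    - {"dx": 0.12,"dy": -0.9,"dz": 0,"rx": 0,"ry": 0,"rz": -0.1}
    - {"dx": 0.12,"dy": -0.9,"dz": 0,"rx": 0,"ry": 0,"rz": -0.1}
    - {"dx": 0.12,"dy": -0.9,"dz": 0,"rx": 0,"ry": 0,"rz": -0.1}

```text
t: 25.5
tcp_pos: [0.4308, 0.0186, 0.1093]
tool_rot: [0.63, 0.776, -0.0, -0.001]
force: [0.3, -0.3, -2.2]
finger_gap: 0.395
gripper_force: 50.4
```

Request:
move_arm:
  targets:
    - {"dx": 0.1,"dy": -0.9,"dz": 0,"rx": 0,"ry": 0,"rz": -0.035}
    - {"dx": 0.1,"dy": -0.9,"dz": 0,"rx": 0,"ry": 0,"rz": -0.035}
    - {"dx": 0.1,"dy": -0.9,"dz": 0,"rx": 0,"ry": 0,"rz": -0.035}
    - {"dx": 0.1,"dy": -0.9,"dz": 0,"rx": 0,"ry": 0,"rz": -0.035}
    - {"dx": 0.1,"dy": -0.9,"dz": 0,"rx": 0,"ry": 0,"rz": -0.035}
    - {"dx": 0.1,"dy": -0.9,"dz": 0,"rx": 0,"ry": 0,"rz": -0.035}
    - {"dx": 0.1,"dy": -0.86,"dz": 0,"rx": 0,"ry": 0,"rz": -0.035}
    - {"dx": 0,"dy": 0,"dz": 0,"rx": 0,"ry": 0,"rz": 0}
    - {"dx": 0,"dy": 0,"dz": -0.5,"rx": 0,"ry": 0,"rz": 0}
    - {"dx": 0,"dy": 0,"dz": -0.6,"rx": 0,"ry": 0,"rz": 0}

```text
t: 26.75
tcp_pos: [0.4478, -0.1354, 0.0815]
tool_rot: [0.677, 0.736, -0.0, -0.001]
force: [0.7, 0.3, -3.3]
finger_gap: 0.397
gripper_force: 50.4
```

Request:
move_arm:
  targets:
    - {"dx": 0,"dy": 0,"dz": -0.6,"rx": 0,"ry": 0,"rz": 0}
    - {"dx": 0,"dy": 0,"dz": -0.4,"rx": 0,"ry": 0,"rz": 0}
    - {"dx": 0,"dy": 0,"dz": -0.2,"rx": 0,"ry": 0,"rz": 0}
    - {"dx": 0,"dy": 0,"dz": -0.2,"rx": 0,"ry": 0,"rz": 0}
    - {"dx": 0,"dy": 0,"dz": -0.2,"rx": 0,"ry": 0,"rz": 0}
    - {"dx": 0,"dy": 0,"dz": -0.2,"rx": 0,"ry": 0,"rz": 0}
    - {"dx": 0,"dy": 0,"dz": -0.2,"rx": 0,"ry": 0,"rz": 0}
    - {"dx": 0,"dy": 0,"dz": -0.14,"rx": 0,"ry": 0,"rz": 0}
    - {"dx": 0,"dy": 0,"dz": 0,"rx": 0,"ry": 0,"rz": 0}
    - {"dx": 0,"dy": 0,"dz": 0,"rx": 0,"ry": 0,"rz": 0}

```text
t: 28.0
tcp_pos: [0.4487, -0.1364, 0.029]
tool_rot: [0.677, 0.736, -0.0, -0.0]
force: [0.7, 0.0, -2.7]
finger_gap: 0.398
gripper_force: 50.4
```

Request:
move_arm:
  targets:
    - {"dx": 0,"dy": 0,"dz": 0,"rx": 0,"ry": 0,"rz": 0}
    - {"dx": 0,"dy": 0,"dz": 0,"rx": 0,"ry": 0,"rz": 0}
    - {"dx": 0,"dy": 0,"dz": 0,"rx": 0,"ry": 0,"rz": 0}
    - {"dx": 0,"dy": 0,"dz": 0,"rx": 0,"ry": 0,"rz": 0}
    - {"dx": 0,"dy": 0,"dz": 0.4,"rx": 0,"ry": 0,"rz": 0}
    - {"dx": 0,"dy": 0,"dz": 0.6,"rx": 0,"ry": 0,"rz": 0}
    - {"dx": 0,"dy": 0,"dz": 0.6,"rx": 0,"ry": 0,"rz": 0}
    - {"dx": 0,"dy": 0,"dz": 0.6,"rx": 0,"ry": 0,"rz": 0}
    - {"dx": 0,"dy": 0,"dz": 0.6,"rx": 0,"ry": 0,"rz": 0}
    - {"dx": 0,"dy": 0,"dz": 0.6,"rx": 0,"ry": 0,"rz": 0}
  claw: 100

```text
t: 29.25
tcp_pos: [0.4487, -0.1364, 0.1152]
tool_rot: [0.677, 0.736, 0.0, 0.0]
force: [-0.2, -0.4, 0.1]
finger_gap: 1.002
gripper_force: 0.0
```

```bash
python3 - <<'E'
from h import *
s=st();m,im=shot('wrist','w9.png');print(proj(m,[[.441,-.0378,.071],[.4448,-.0875,.071],[.4487,-.1365,.071],[.4487,-.1365,.09]]).round(1))
E
```

```text
t 29.25 tcp [ 0.4487 -0.1364  0.1152] yaw 4.73 tz [ 0.001 -0.    -1.   ] F [-0.2 -0.4  0.1] gap 1.002 gf 0.0
[[313.9  69.8]
 [313.4 173.3]
 [313.2 261.6]
 [313.2 275. ]]
```

View pics/w9.png

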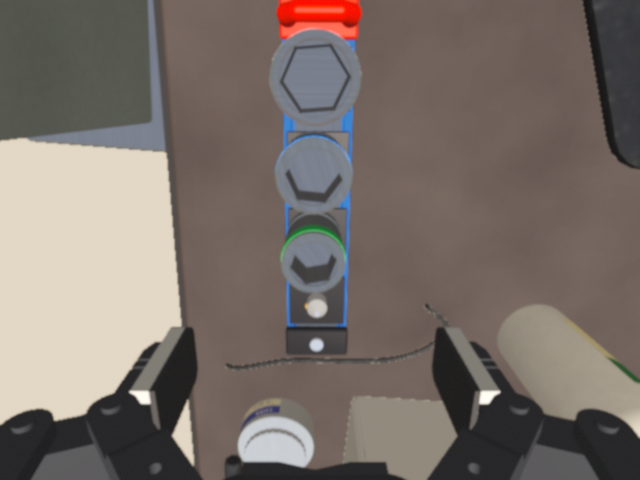

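Green is seated at (313,260), against (313,262) predicted. White (315,77) and blue (314,175) still stand. Post 4 is free at (316,306). Now yellow.

Request:
move_arm:
  targets:
    - {"dx": -0.2,"dy": 0.95,"dz": 0,"rx": 0,"ry": 0,"rz": 0.046}
    - {"dx": -0.2,"dy": 0.95,"dz": 0,"rx": 0,"ry": 0,"rz": 0.046}
    - {"dx": -0.2,"dy": 0.95,"dz": 0,"rx": 0,"ry": 0,"rz": 0.046}
    - {"dx": -0.2,"dy": 0.95,"dz": 0,"rx": 0,"ry": 0,"rz": 0.046}
    - {"dx": -0.2,"dy": 0.95,"dz": 0,"rx": 0,"ry": 0,"rz": 0.046}
    - {"dx": -0.2,"dy": 0.95,"dz": 0,"rx": 0,"ry": 0,"rz": 0.046}
    - {"dx": -0.2,"dy": 0.95,"dz": 0,"rx": 0,"ry": 0,"rz": 0.046}
    - {"dx": -0.2,"dy": 0.95,"dz": 0,"rx": 0,"ry": 0,"rz": 0.046}
    - {"dx": -0.2,"dy": 0.95,"dz": 0,"rx": 0,"ry": 0,"rz": 0.046}
    - {"dx": -0.2,"dy": 0.95,"dz": 0,"rx": 0,"ry": 0,"rz": 0.046}

```text
t: 30.55
tcp_pos: [0.3985, 0.1019, 0.1142]
tool_rot: [0.584, 0.812, 0.0, 0.0]
force: [0.8, 0.4, -0.4]
finger_gap: 1.001
gripper_force: 0.0
```

Request:
move_arm:
  targets:
    - {"dx": -0.22,"dy": 0.95,"dz": 0,"rx": 0,"ry": 0,"rz": 0.046}
    - {"dx": -0.22,"dy": 0.95,"dz": 0,"rx": 0,"ry": 0,"rz": 0.046}
    - {"dx": -0.22,"dy": 0.95,"dz": 0,"rx": 0,"ry": 0,"rz": 0.046}
    - {"dx": -0.22,"dy": 1.0,"dz": 0,"rx": 0,"ry": 0,"rz": 0.046}
    - {"dx": 0,"dy": 0,"dz": 0,"rx": 0,"ry": 0,"rz": 0}
    - {"dx": 0,"dy": 0,"dz": -0.6,"rx": 0,"ry": 0,"rz": 0}
    - {"dx": 0,"dy": 0,"dz": -0.8,"rx": 0,"ry": 0,"rz": 0}
    - {"dx": 0,"dy": 0,"dz": -0.8,"rx": 0,"ry": 0,"rz": 0}
    - {"dx": 0,"dy": 0,"dz": -0.8,"rx": 0,"ry": 0,"rz": 0}
    - {"dx": 0,"dy": 0,"dz": -0.64,"rx": 0,"ry": 0,"rz": 0}

```text
t: 31.8
tcp_pos: [0.377, 0.1965, 0.0224]
tool_rot: [0.545, 0.839, -0.0, 0.0]
force: [0.3, 1.2, -0.3]
finger_gap: 0.999
gripper_force: 0.0
```

Request:
move_arm:
  targets:
    - {"dx": 0,"dy": 0,"dz": 0,"rx": 0,"ry": 0,"rz": 0}
    - {"dx": 0,"dy": 0,"dz": 0,"rx": 0,"ry": 0,"rz": 0}
    - {"dx": 0,"dy": 0,"dz": 0,"rx": 0,"ry": 0,"rz": 0}
    - {"dx": 0,"dy": 0,"dz": 0,"rx": 0,"ry": 0,"rz": 0}
    - {"dx": 0,"dy": 0,"dz": 0,"rx": 0,"ry": 0,"rz": 0}
    - {"dx": 0,"dy": 0,"dz": 0,"rx": 0,"ry": 0,"rz": 0}
    - {"dx": 0,"dy": 0,"dz": 0,"rx": 0,"ry": 0,"rz": 0}
    - {"dx": 0,"dy": 0,"dz": 0,"rx": 0,"ry": 0,"rz": 0}
    - {"dx": 0,"dy": 0,"dz": 0,"rx": 0,"ry": 0,"rz": 0}
    - {"dx": 0,"dy": 0,"dz": 0,"rx": 0,"ry": 0,"rz": 0}
  claw: 0

```text
t: 33.05
tcp_pos: [0.3769, 0.1974, 0.0238]
tool_rot: [0.544, 0.839, 0.0, 0.0]
force: [-0.4, -1.2, 6.9]
finger_gap: 0.346
gripper_force: 49.2
```

```bash
python3 - <<'E'
from h import *
s=st();m,im=shot('wrist','w10.png');cv2.imwrite('pics/w10c.png',im[100:460,200:440])
E
```

```text
t 33.05 tcp [0.3769 0.1974 0.0238] yaw 24.07 tz [ 0.001  0.    -1.   ] F [-0.4 -1.2  6.9] gap 0.346 gf 49.2
```

View pics/w10c.png

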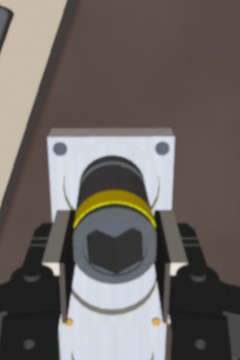

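Holding yellow, top centre at (315,346).

Request:
move_arm:
  targets:
    - {"dx": 0,"dy": 0,"dz": 0.4,"rx": 0,"ry": 0,"rz": 0}
    - {"dx": 0,"dy": 0,"dz": 0.6,"rx": 0,"ry": 0,"rz": 0}
    - {"dx": 0,"dy": 0,"dz": 0.6,"rx": 0,"ry": 0,"rz": 0}
    - {"dx": 0,"dy": 0,"dz": 0.6,"rx": 0,"ry": 0,"rz": 0}
    - {"dx": 0,"dy": 0,"dz": 0.6,"rx": 0,"ry": 0,"rz": 0}
    - {"dx": 0,"dy": 0,"dz": 0.68,"rx": 0,"ry": 0,"rz": 0}
    - {"dx": 0.16,"dy": -0.6,"dz": 0,"rx": 0,"ry": 0,"rz": -0.045}
    - {"dx": 0.16,"dy": -0.9,"dz": 0,"rx": 0,"ry": 0,"rz": -0.045}
    - {"dx": 0.16,"dy": -0.9,"dz": 0,"rx": 0,"ry": 0,"rz": -0.045}
    - {"dx": 0.16,"dy": -0.9,"dz": 0,"rx": 0,"ry": 0,"rz": -0.045}

```text
t: 34.35
tcp_pos: [0.3924, 0.1143, 0.1104]
tool_rot: [0.583, 0.812, 0.0, -0.0]
force: [-0.7, -1.2, -3.4]
finger_gap: 0.348
gripper_force: 50.0
```

Request:
move_arm:
  targets:
    - {"dx": 0.2,"dy": -0.96,"dz": 0,"rx": 0,"ry": 0,"rz": -0.04}
    - {"dx": 0.2,"dy": -0.96,"dz": 0,"rx": 0,"ry": 0,"rz": -0.04}
    - {"dx": 0.2,"dy": -0.96,"dz": 0,"rx": 0,"ry": 0,"rz": -0.04}
    - {"dx": 0.2,"dy": -0.96,"dz": 0,"rx": 0,"ry": 0,"rz": -0.04}
    - {"dx": 0.2,"dy": -0.96,"dz": 0,"rx": 0,"ry": 0,"rz": -0.04}
    - {"dx": 0.2,"dy": -0.96,"dz": 0,"rx": 0,"ry": 0,"rz": -0.04}
    - {"dx": 0.2,"dy": -0.96,"dz": 0,"rx": 0,"ry": 0,"rz": -0.04}
    - {"dx": 0.2,"dy": -0.96,"dz": 0,"rx": 0,"ry": 0,"rz": -0.04}
    - {"dx": 0.2,"dy": -0.96,"dz": 0,"rx": 0,"ry": 0,"rz": -0.04}
    - {"dx": 0.2,"dy": -0.96,"dz": 0,"rx": 0,"ry": 0,"rz": -0.04}

```text
t: 35.6
tcp_pos: [0.4423, -0.1256, 0.1103]
tool_rot: [0.665, 0.747, -0.0, -0.0]
force: [0.4, -0.4, -3.2]
finger_gap: 0.348
gripper_force: 50.0
```

Request:
move_arm:
  targets:
    - {"dx": 0.14,"dy": -0.81,"dz": 0,"rx": 0,"ry": 0,"rz": -0.022}
    - {"dx": 0.13,"dy": -0.81,"dz": 0,"rx": 0,"ry": 0,"rz": -0.022}
    - {"dx": 0.13,"dy": -0.8,"dz": 0,"rx": 0,"ry": 0,"rz": -0.022}
    - {"dx": 0,"dy": 0,"dz": 0,"rx": 0,"ry": 0,"rz": 0}
    - {"dx": 0,"dy": 0,"dz": -0.5,"rx": 0,"ry": 0,"rz": 0}
    - {"dx": 0,"dy": 0,"dz": -0.6,"rx": 0,"ry": 0,"rz": 0}
    - {"dx": 0,"dy": 0,"dz": -0.6,"rx": 0,"ry": 0,"rz": 0}
    - {"dx": 0,"dy": 0,"dz": -0.4,"rx": 0,"ry": 0,"rz": 0}
    - {"dx": 0,"dy": 0,"dz": -0.2,"rx": 0,"ry": 0,"rz": 0}
    - {"dx": 0,"dy": 0,"dz": -0.2,"rx": 0,"ry": 0,"rz": 0}

```text
t: 36.85
tcp_pos: [0.4528, -0.1855, 0.0473]
tool_rot: [0.678, 0.735, 0.0, 0.0]
force: [0.7, 0.2, -3.2]
finger_gap: 0.348
gripper_force: 50.0
```

Request:
move_arm:
  targets:
    - {"dx": 0,"dy": 0,"dz": -0.15,"rx": 0,"ry": 0,"rz": 0}
    - {"dx": 0,"dy": 0,"dz": -0.15,"rx": 0,"ry": 0,"rz": 0}
    - {"dx": 0,"dy": 0,"dz": -0.15,"rx": 0,"ry": 0,"rz": 0}
    - {"dx": 0,"dy": 0,"dz": -0.15,"rx": 0,"ry": 0,"rz": 0}
    - {"dx": 0,"dy": 0,"dz": -0.15,"rx": 0,"ry": 0,"rz": 0}
    - {"dx": 0,"dy": 0,"dz": 0,"rx": 0,"ry": 0,"rz": 0}
    - {"dx": 0,"dy": 0,"dz": 0,"rx": 0,"ry": 0,"rz": 0}
    - {"dx": 0,"dy": 0,"dz": 0,"rx": 0,"ry": 0,"rz": 0}
    - {"dx": 0,"dy": 0,"dz": 0,"rx": 0,"ry": 0,"rz": 0}
    - {"dx": 0,"dy": 0,"dz": 0,"rx": 0,"ry": 0,"rz": 0}

```text
t: 38.1
tcp_pos: [0.453, -0.1859, 0.0289]
tool_rot: [0.678, 0.735, 0.0, 0.0]
force: [0.5, -0.1, 3.1]
finger_gap: 0.348
gripper_force: 50.3
```

Request:
move_arm:
  targets:
    - {"dx": 0,"dy": 0,"dz": 0,"rx": 0,"ry": 0,"rz": 0}
    - {"dx": 0,"dy": 0,"dz": 0,"rx": 0,"ry": 0,"rz": 0}
    - {"dx": 0,"dy": 0,"dz": 0,"rx": 0,"ry": 0,"rz": 0}
    - {"dx": 0,"dy": 0,"dz": 0,"rx": 0,"ry": 0,"rz": 0}
    - {"dx": 0,"dy": 0,"dz": 0.4,"rx": 0,"ry": 0,"rz": 0}
    - {"dx": 0,"dy": 0,"dz": 0.6,"rx": 0,"ry": 0,"rz": 0}
    - {"dx": 0,"dy": 0,"dz": 0.8,"rx": 0,"ry": 0,"rz": 0}
    - {"dx": 0,"dy": 0,"dz": 0.8,"rx": 0,"ry": 0,"rz": 0}
    - {"dx": 0,"dy": 0,"dz": 0.8,"rx": 0,"ry": 0,"rz": 0}
    - {"dx": 0,"dy": 0,"dz": 0.8,"rx": 0,"ry": 0,"rz": 0}
  claw: 100

```text
t: 39.35
tcp_pos: [0.4528, -0.1857, 0.1357]
tool_rot: [0.678, 0.735, 0.0, 0.001]
force: [-0.3, -0.5, 0.3]
finger_gap: 1.001
gripper_force: 0.0
```

```bash
python3 - <<'E'
from h import *
s=st();m,im=shot('wrist','w11.png');print(proj(m,[[.441,-.0378,.071],[.4448,-.0875,.071],[.4487,-.1365,.071],[.4526,-.186,.071]]).round(1))
E
```

```text
t 39.35 tcp [ 0.4528 -0.1857  0.1357] yaw 4.67 tz [ 0.001 -0.001 -1.   ] F [-0.3 -0.5  0.3] gap 1.001 gf 0.0
[[313.4 -35.4]
 [313.   73.4]
 [312.9 166.8]
 [312.8 249.5]]
```

View pics/w11.png

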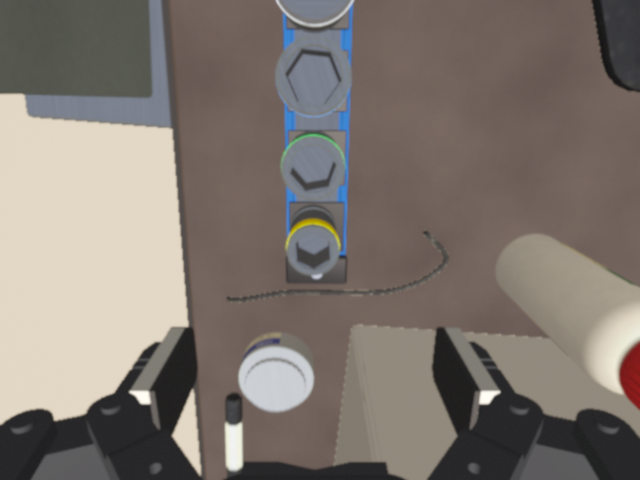

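All four are seated upright in order: yellow (313,250), green (313,167), blue (314,77), and white at the top edge. Each matches its predicted seated position to within a few pixels, and the gripper is clear, so I'm handing in.

```bash
python3 -c "from station import order;print(order.sign_off())"
```

```text
the job is handed in; nothing more can be done
None
```

The job is handed in: white, blue, green and yellow stand upright and fully down on the posts, widest next to the red handle; none tipped, and it took about 39 s of the 96 s.

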